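# Hold a wreath wheel heavy side down

## Robot

A 6-joint arm with a two-finger parallel gripper is mounted at the origin on the work surface. World frame = base frame: x ahead of the robot, y to its left, z up, the work surface at z = 0. Lengths are in m, angles in rad, forces in N, time in s.
With the tool pointing down it reaches from about 0.425 to 1.125 m from the base axis. Payload 14.9 kg.
Tool frame: the origin (TCP) lies on the centre line of the jaws, within the pads' length; the fingertips stand 25 mm ahead of it and the grasp point (between the pads) lies 6 mm ahead of it (robot.tip_reach is the distance from the TCP to the fingertips, in m); z points along the fingers, y is the line along which they close (so a half turn about z gives the same grasp; the last joint's range is limited). The gripper opens to 91 mm and grips with 3 to 60 N. Pads are 32 mm wide; open, the fingers measure 118 mm over their backs; the gripper's body (76 mm by 178 mm) begins 60 mm behind the grasp point.
Start: joints at [1.238, 0.379, 1.734, -0, 1.028, -0.033], TCP at [0.207, 0.669, 0.239] pointing down, gripper open.
Joint ranges: [-2.77, 2.77], [-0.74, 2.19], [0, 2.66], [-1.06, 4.2], [0.31, 2.87], [-3.08, 3.08]. Speed limits (rad/s): [1.89, 1.89, 2.39, 3.14, 3.14, 3.14].

## Interface

Orientations are given as a unit quaternion [x, y, z, w].
In Python, from station import robot, optics, ticket, models gives the robot as it stands.
- The arm moves only by the tool step_arm, never from a script. Its argument "steps" is a list of rows, each a list of 5 numbers: the closure, from -1 (fully open) to 1 (shut), so that 0 is half open, then the shift along the world's x, y, z normalised to -1 to 1, where 1 is 0.025 m, then the turn about the world's z normalised to -1 to 1, where 1 is 4 degrees. In form: [[fingers, x, y, z, roll], ...]. A call has 1 to 12 rows; each row shifts and turns the commanded pose from where the row before left it; what a row does not reach is not made up. A row lasts 1/12 s, in which the tool goes at most 41.7 mm and 7.16 degrees, less where a joint would pass 70% of its speed; a pose out of reach is approached as far as the arm can. A call with a number of a shift or a turn outside -1 to 1 is refused whole. A call with a gripper value outside its range is refused whole. The fingers move at their own pace and stop on an object; "newtons" is the grip in N (left out, the last holds). Time passes only in rows, so rows that do not move let the fingers close. It gives the time, the measured TCP pose, the force, the opening and the grip force at its end, in the units of the state.
- robot.get_obs(): the state, without advancing time (a new reading comes with each control period).
- optics.snapshot(name): name is "scene" or "top"; returns the picture (480x640x3 uint8, blue, green, red); there is no depth.
- optics.calibration(name): a dict with "fx", "fy", "cx", "cy" (pixels), "rvec" (rotation vector, rad) and "tvec" (3), from world to camera coordinates, as OpenCV has them. Camera axes: x right, y down, z forward; pixel columns grow to the right and rows downward; lengths in m; the calibration is good to about 2 mm. A picture is of the moment at which its call begins. calibration takes no time and is no camera call.
- ticket.close_job(): hands the job in; it is judged then, once.
Trained networks look in the newest picture that a camera, given by its name, has taken for a name from the list of things; names that differ only in an ending like _2 or _b are one class to them, and where a whole thing is asked for, a point or a joint stands for the part that bears it (a point fixed in the world has none). Each returns a list of dicts, best first, with "conf" (0 to 1); they miss things now and then, are a little off and sometimes report something else, mostly with a low value. They report only what shows in the picture. A call takes as long as a camera call.
- models.masks_of(camera, thing): "region" (480x640 bool, what is visible of it).
- models.mark_of(camera, thing): "point" ([x, y, z] in m, in the coordinates of the camera as it stood for that picture, good to about 4 mm: a listed point, or the origin of a listed thing).
The state is a dict: "clock": time; "joint_pos": joint angles; "joint_velocities": joint speeds; "joint_efforts": joint torques, N m; "tool_pos": TCP position; "tcp_rot": TCP orientation; "force": force on the tool from outside, world axes, zero at the start; "torque": the same for the moment, N m; "finger_gap": opening from 0.0 (shut) to 1.0 (fully open); "grip_force": force on a finger pad.
Only numpy, scipy, OpenCV 4.12 (cv2) and the standard library are available. Lean on these libraries where they do the work, as an engineer would, in place of code of your own. Each camera call takes 0.05 s, during which the arm holds its last target. There are 200 camera calls.

## Task

A wooden wreath wheel with a hidden weight let into it turns stiffly on the spindle of its stand and stays wherever it is left: turn it by its dowels and find its heavy side by feel (the effort to turn it one way and the other changes with where the weight is). Then bring the heavy side straight down and finish there with a dowel held firmly in the gripper, not letting go, so that the hanger can be fixed at the top. Leave the loose things on the table where they are.

Things in the scene. Friction and masses are not known exactly. Their poses are not given: they have to be found in the camera images.
- hub (a point): Centre of the wreath wheel, on its level spindle axis, mid-thickness, 140 mm above the table. This frame belongs to the fixed stand and does not turn with the wheel: x lies along the spindle and points to the side the dowels stick out on (away from the robot, give or take a yaw of 25 degrees), y across, z up.
- wheel: Round wooden slice on edge, 180 mm across, 30 mm thick, pale faces, dark rim; origin at the hub; turns endlessly either way. Steady axle friction 0.36 N m, the same both ways, exceeds the hidden weight's greatest moment (0.21 to 0.30 N m), so it stays where left. The weight is 55 mm off the axis, unrelated to the dowels, differs each time; at the start at least 50 degrees from straight down.
- dowel (a point): Grip point of one of six identical pale round dowels, 12 mm thick, parallel to the spindle, 60 degrees apart on a circle of 72 mm radius about the axis. Each sticks out 53 mm from the wheel's face along the hub's +x; the point lies 43 mm along the hub's +x from the hub and turns with the wheel. Which dowel it is says nothing of the weight.
- stand: Fixed wooden stand; origin on the table straight below the hub, axes as the hub's. Base plate 170 x 150 x 20 mm, from 105 mm behind (-x) to 65 mm in front of the origin; post 50 mm wide, 42 to 82 mm behind the wheel's middle, top 165 mm above the table.
- basket: Loose bystander: round tan basket, 130 mm across, 130 mm tall; origin at the middle of its underside.
- pinecone: Loose bystander: brown pine cone standing on end, 64 mm tall; origin at its underside.
- glue: Loose bystander: white glue bottle with orange cap, 50 mm across, 130 mm tall; origin at its underside.
- tape: Loose bystander: green roll of tape lying flat, 90 mm across, 20 mm high; origin at its underside.
- seedjar: Loose bystander: amber jar with wooden cap, 70 mm across, 90 mm tall; origin at its underside.
- brush: Loose bystander: flat brush with a pale wooden handle lying on the table, about 200 mm long; origin below its middle.
- hangring: Loose bystander: brass hanging ring lying flat beside the stand, 36 mm across, 6 mm thick; origin at its underside.
- sparedowel: Loose bystander: spare wooden dowel lying beside the stand, 12 mm thick, 55 mm long; origin below its middle.

How it is judged:
At the end, for the whole second after the job is handed in: The hidden weight hangs below the spindle within about 18 degrees of straight down, the wheel is at rest, and the fingers still hold it by a dowel (more than 3 N of contact) when the program ends and through the second after (y of weight_c0 in the frame of stand between -0.0175 and 0.0175 m and z of weight_c0 in the frame of stand below 0.1 m and contact force between the fingers and wheel above 3 N and angular speed of wheel below 0.05 rad/s); the arm keeps its last pose, push and grip.
It fails at once if a loose bystander was moved more than 30 mm (distance of any of basket, pinecone, glue, tape, seedjar, brush, hangring, sparedowel from where it was at the start of the episode above 0.03 m).
It also fails if it takes over 72 s, if anything falls off the work surface, if the arm or the gripper's body presses on something with over 40 N, if the wrist force passes 120 N, or if a joint passes its speed limit or range.

## Working session

There is one attempt and no reset: what is moved stays moved. The work goes in short steps, Python scripts to look and compute and a tool call to move; the robot and the scene stay as the last step left them, time stands still between calls to the robot, and variables do not carry over. Pictures are saved under pics/ and viewed, at most 10 in all, crops included, and the job is handed in when it is done.

Besides the shell and the picture viewer there is one more tool, called as a command line: name --pt "numbers of a row" for each row, then --argument value for the rest. step_arm: Moves the arm, as the interface text tells. Scaled input: -1 to 1 covers 0.025 m each way for a shift and 4 degrees each way for a turn. Its arguments: {"type":"object","properties":{"steps":{"type":"array"},"newtons":{"type":"number"}},"required":["steps"]}

```bash
mkdir -p pics; ls
cat > h.py <<'E'
import numpy as np,cv2
from station import robot,optics,ticket,models
def cam(n):
    c=optics.calibration(n);R=cv2.Rodrigues(np.array(c["rvec"],float))[0];return c,R,np.array(c["tvec"],float).ravel()
def w(n,p):
    c,R,t=cam(n);return R.T@(np.array(p)-t)
def marks(n,thing):
    return [(round(d["conf"],2),np.round(w(n,d["point"]),3).tolist()) for d in models.mark_of(n,thing)]
E
python3 - <<'E'
from h import *
for n in("scene","top"):
    im=optics.snapshot(n);cv2.imwrite(f"pics/{n}0.png",im)
    print(n,cam(n)[1:],)
    for t in("hub","dowel","stand","basket","pinecone","glue","tape","seedjar","brush","hangring","sparedowel"):print(t,marks(n,t)[:7])
print(robot.get_obs())
E
```

```text
pics
scene (array([[-0.34887848,  0.93702666, -0.01627388],
       [ 0.65294364,  0.23057732, -0.72145596],
       [-0.67227109, -0.26232639, -0.69226906]]), array([ 0.21483526, -0.27432424,  1.47948384]))
hub [(0.89, [0.542, 0.074, 0.141])]
dowel [(0.76, [0.582, 0.035, 0.207])]
stand [(0.89, [0.543, 0.072, 0.002])]
basket [(0.84, [0.529, 0.435, -0.002])]
pinecone [(0.98, [0.691, 0.315, 0.003]), (0.25, [0.718, -0.308, -0.002])]
glue [(0.65, [0.592, -0.423, -0.006])]
tape [(0.68, [0.471, -0.42, -0.004]), (0.59, [0.544, 0.073, 0.002])]
seedjar [(0.85, [0.719, -0.305, 0.003]), (0.6, [0.544, 0.075, 0.143])]
brush [(0.63, [0.406, -0.32, 0.003])]
hangring [(0.67, [0.679, 0.18, 0.006]), (0.18, [0.58, 0.035, 0.206])]
sparedowel [(0.46, [0.616, -0.055, 0.002])]
top (array([[ 0.01713178, -0.9997752 ,  0.01249203],
       [-0.98556173, -0.01899045, -0.16824815],
       [ 0.16844756, -0.00942927, -0.98566552]]), array([-0.02221015,  0.57948521,  1.1899722 ]))
hub [(0.59, [0.546, 0.069, 0.137]), (0.36, [0.546, 0.076, 0.006])]
dowel [(0.58, [0.577, 0.033, 0.211])]
stand [(0.73, [0.545, 0.077, 0.00
[... 365 characters left out ...]
': 1.2, 'joint_pos': array([ 1.23768735e+00,  3.78894700e-01,  1.73421751e+00,  1.20754807e-05,
        1.02850117e+00, -3.32706431e-02]), 'joint_velocities': array([ 0.00093465,  0.00048706,  0.00062482, -0.00078631,  0.00085578,
       -0.00017376]), 'joint_efforts': array([ 2.23833376e-03, -7.63692856e+01, -4.34730971e+01,  6.52336143e-02,
        3.88428534e-02, -5.86098849e-05]), 'tool_pos': array([0.20674036, 0.66877679, 0.23892678]), 'tcp_rot': array([ 1.49361288e-01,  9.88782689e-01, -9.24742192e-06, -6.97269601e-06]), 'force': array([-0.23758511, -0.34333253,  0.20550465]), 'torque': array([-0.00876979,  0.00119477,  0.0105872 ]), 'grip_force': 0.0, 'finger_gap': 1.0004672313830156}
```

View pics/scene0.png

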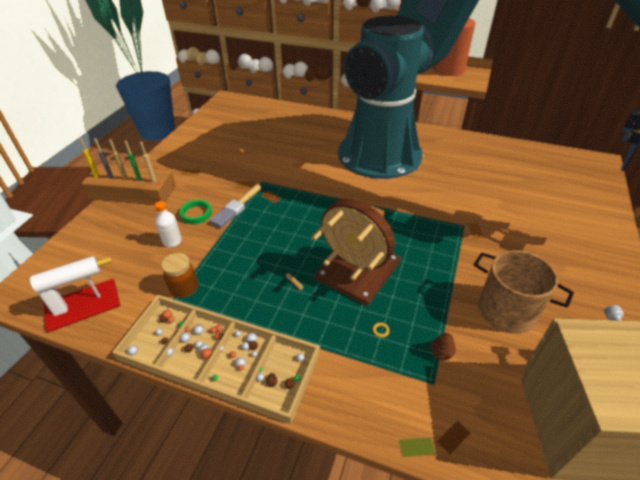

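View pics/top0.png

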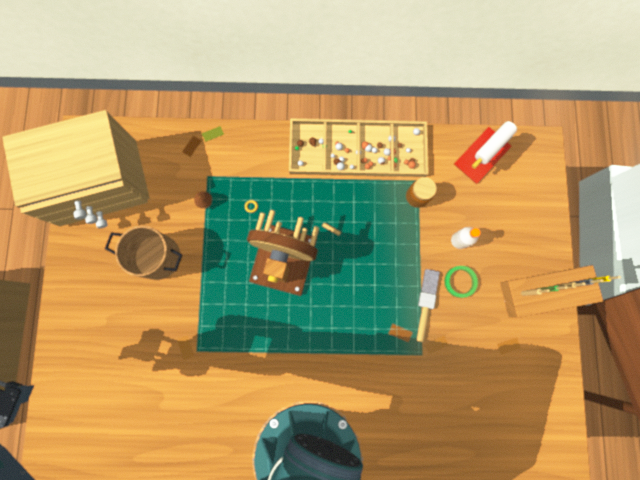

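The scene shows the wheel at about (357,240) with its dowels facing the camera. In the top view it is at (282,245), yawed slightly clockwise. I'll check yaw and phase with an overlay.

```bash
cat >> h.py <<'E'
HUB=np.array([.544,.0725,.14])
def pt(x,ang,yaw,r=.072): # ang: deg from top toward hub +y
    a=np.radians(ang);l=np.array([x,r*np.sin(a),r*np.cos(a)]);c,s=np.cos(np.radians(yaw)),np.sin(np.radians(yaw))
    return HUB+[c*l[0]-s*l[1],s*l[0]+c*l[1],l[2]]
def proj(n,P):
    c=optics.calibration(n);K=np.array([[c["fx"],0,c["cx"]],[0,c["fy"],c["cy"]],[0,0,1]])
    return cv2.projectPoints(np.array(P,float),np.array(c["rvec"],float),np.array(c["tvec"],float),K,None)[0][:,0]
E
python3 - <<'E'
from h import *
out=[]
for n,(x0,y0) in(("scene",(300,185)),("top",(235,195))):
    im=cv2.imread(f"pics/{n}0.png")[y0:y0+100,x0:x0+100];S=4
    im=cv2.resize(im,None,fx=S,fy=S,interpolation=cv2.INTER_CUBIC)
    for yaw,ph,col in((-12,-22,(0,0,255)),):
        for k in range(6):
            q=((proj(n,[pt(.015,ph+60*k,yaw),pt(.068,ph+60*k,yaw)])-[x0,y0]+.5)*S).astype(int)
            cv2.line(im,tuple(map(int,q[0])),tuple(map(int,q[1])),col,1)
    out.append(im)
cv2.imwrite("pics/ov.png",np.hstack(out))
E
```

```text
(no output)
```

View pics/ov.png

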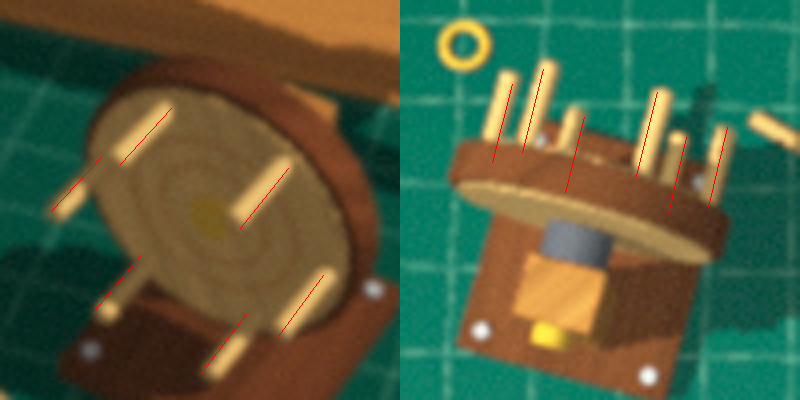

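step_arm --pt "-1 0.6 -1 1 0.4" --pt "-1 0.6 -1 1 0.4" --pt "-1 0.6 -1 0.5 0.4" --pt "-1 0.6 -1 0 0" --pt "-1 0.6 -1 0 0" --pt "-1 0.6 -1 0 0" --pt "-1 0.6 -1 0 0" --pt "-1 0.6 -1 0 0" --pt "-1 0.6 -1 0 0" --pt "-1 0.6 -1 0 0" --pt "-1 0.6 -1 0 0" --pt "-1 0.6 -1 0 0"

```text
clock: 2.2
tool_pos: [0.3872, 0.3675, 0.3016]
tcp_rot: [0.108, 0.994, 0.0, 0.0]
force: [0.1, 1.0, -0.3]
finger_gap: 0.997
grip_force: 0.0
```

The overlay matches to about 3 mm (yaw -12°, upper dowel about 21° from the top on the -y side). I'll go above that dowel next.

step_arm --pt "0 0.6 -1 0 0" --pt "0 0.6 -1 0 0" --pt "0 0.6 -1 0 0" --pt "0 0.6 -1 0 0" --pt "0 0.6 -1 0 0" --pt "0 0.6 -1 0 0" --pt "0 0.6 -1 0 0" --pt "0 0.6 -1 0 0" --pt "0 0.6 -1 0 0" --pt "0 0.6 -1 0 0" --pt "0 0.6 -1 0 0" --pt "0 0.6 -1 0 0"

```text
clock: 3.2
tool_pos: [0.5673, 0.0674, 0.3016]
tcp_rot: [0.108, 0.994, 0.0, 0.0]
force: [1.7, 0.3, 0.4]
finger_gap: 0.501
grip_force: 0.0
```

step_arm --pt "0 0.8 -1 0 0" --pt "0 0 0 0 0" --pt "0 0 0 0 0"

```text
clock: 3.45
tool_pos: [0.5872, 0.0428, 0.3013]
tcp_rot: [0.109, 0.994, -0.0, -0.0]
force: [0.3, 0.3, -0.2]
finger_gap: 0.502
grip_force: 0.0
```

Run:
```python
from h import *
optics.snapshot("top");print(marks("top","dowel")); optics.snapshot("scene");print(marks("scene","dowel"),marks("scene","hub"))
o=robot.get_obs();print(o["tool_pos"],o["force"],o["clock"])
for x in(.043,.05):print(pt(x,-21,-12))
```

```text
[]
[(0.82, [0.581, 0.035, 0.208])] [(0.75, [0.544, 0.074, 0.142])]
[0.58624013 0.04459591 0.30151123] [0.27324785 0.46002295 0.39739874] 3.7
[0.58069571 0.03832115 0.20721779]
[0.58754274 0.03686577 0.20721779]
```

step_arm --pt "0 0 -0.3 -0.7 0" --pt "0 0 0 -1 0" --pt "0 0 0 -1 0" --pt "0 0 0 -0.8 0" --pt "0 0 0 0 0"

```text
clock: 4.12
tool_pos: [0.5844, 0.0369, 0.2103]
tcp_rot: [0.107, 0.994, -0.0, -0.003]
force: [-0.4, -0.3, -0.0]
finger_gap: 0.498
grip_force: 0.0
```

step_arm --newtons 20 --pt "1 0 0 0 0" --pt "1 0 0 0 0" --pt "1 0 0 0 0" --pt "1 0 0 0 0" --pt "1 0 0 0 0" --pt "1 0 0 0 0"

```text
clock: 4.62
tool_pos: [0.5873, 0.0354, 0.2154]
tcp_rot: [0.108, 0.994, -0.001, 0.001]
force: [-3.0, -10.7, 8.6]
finger_gap: 0.127
grip_force: 20.0
```

```bash
cat >> h.py <<'E'
def arc(a0,a1,n,yaw=-12,nd=2):
    A=np.linspace(a0,a1,n+1);P=np.array([pt(.05,a,yaw) for a in A])/.025
    Q=np.round(P-P[0],nd);return np.round(np.diff(Q,axis=0),nd).tolist()
E
python3 - <<'E'
from h import *
o=robot.get_obs();print(o["tool_pos"],o["force"],o["torque"])
print(arc(-21,-60,12))
for a in range(-60,60,15):print(a,arc(a,a+15,5))
E
```

```text
[0.58728685 0.0354003  0.21536319] [ -2.97842816 -10.73815065   8.58344983] [-1.85705341  0.49406503 -0.37140399]
[[-0.03, -0.15, -0.06], [-0.03, -0.14, -0.07], [-0.03, -0.14, -0.08], [-0.03, -0.14, -0.09], [-0.03, -0.13, -0.1], [-0.02, -0.12, -0.1], [-0.03, -0.12, -0.11], [-0.02, -0.11, -0.11], [-0.03, -0.11, -0.13], [-0.02, -0.09, -0.13], [-0.02, -0.1, -0.13], [-0.01, -0.08, -0.14]]
-60 [[0.02, 0.08, 0.13], [0.01, 0.08, 0.12], [0.02, 0.09, 0.12], [0.02, 0.1, 0.12], [0.03, 0.1, 0.11]]
-45 [[0.02, 0.11, 0.1], [0.03, 0.11, 0.1], [0.02, 0.12, 0.09], [0.03, 0.12, 0.09], [0.02, 0.12, 0.08]]
-30 [[0.03, 0.13, 0.07], [0.03, 0.13, 0.07], [0.02, 0.14, 0.05], [0.03, 0.14, 0.05], [0.03, 0.14, 0.05]]
-15 [[0.03, 0.14, 0.04], [0.03, 0.15, 0.02], [0.03, 0.14, 0.02], [0.03, 0.15, 0.01], [0.03, 0.15, 0.01]]
0 [[0.03, 0.15, -0.0], [0.03, 0.14, -0.02], [0.03, 0.15, -0.02], [0.03, 0.15, -0.02], [0.03, 0.14, -0.04]]
15 [[0.03, 0.14, -0.04], [0.03, 0.14, -0.05], [0.03, 0.14, -0.06], [0.03, 0.13, -0.07], [0.02, 0.13, -0.07]]
30 [[0.03, 0.13, -0.08], [0.02, 0.12, -0.08], [0.03, 0.11, -0.1], [0.02, 0.12, -0.09], [0.02, 0.1, -0.11]]
45 [[0.02, 0.1, -0.11], [0.02, 0.1, -0.11], [0.02, 0.09, -0.12], [0.02, 0.08, -0.13], [0.02, 0.08, -0.13]]
```

step_arm --pt "1 -0.03 -0.15 -0.06 0" --pt "1 -0.03 -0.14 -0.07 0" --pt "1 -0.03 -0.14 -0.08 0" --pt "1 -0.03 -0.14 -0.09 0" --pt "1 -0.03 -0.13 -0.1 0"

```text
clock: 5.03
tool_pos: [0.5832, 0.0187, 0.2042]
tcp_rot: [0.108, 0.994, 0.0, 0.0]
force: [-0.1, 3.2, 1.8]
finger_gap: 0.127
grip_force: 20.0
```

step_arm --pt "1 -0.02 -0.12 -0.1 0" --pt "1 -0.03 -0.12 -0.11 0" --pt "1 -0.02 -0.11 -0.11 0" --pt "1 -0.03 -0.11 -0.13 0" --pt "1 -0.02 -0.09 -0.13 0" --pt "1 -0.02 -0.1 -0.13 0" --pt "1 -0.01 -0.08 -0.14 0"

```text
clock: 5.62
tool_pos: [0.5789, 0.0005, 0.1822]
tcp_rot: [0.108, 0.994, 0.0, -0.0]
force: [-1.7, 6.2, 2.6]
finger_gap: 0.129
grip_force: 20.0
```

step_arm --pt "1 0.02 0.08 0.13 0" --pt "1 0.01 0.08 0.12 0" --pt "1 0.02 0.09 0.12 0" --pt "1 0.02 0.1 0.12 0" --pt "1 0.03 0.1 0.11 0"

```text
clock: 6.03
tool_pos: [0.5813, 0.0103, 0.1979]
tcp_rot: [0.107, 0.994, -0.002, -0.001]
force: [-5.6, -17.4, 5.4]
finger_gap: 0.124
grip_force: 20.0
```

step_arm --pt "1 0.02 0.11 0.1 0" --pt "1 0.03 0.11 0.1 0" --pt "1 0.02 0.12 0.09 0" --pt "1 0.03 0.12 0.09 0" --pt "1 0.02 0.12 0.08 0"

```text
clock: 6.45
tool_pos: [0.585, 0.024, 0.2108]
tcp_rot: [0.107, 0.994, -0.002, 0.0]
force: [-6.6, -22.4, 15.5]
finger_gap: 0.128
grip_force: 20.0
```

step_arm --pt "1 0.03 0.13 0.07 0" --pt "1 0.03 0.13 0.07 0" --pt "1 0.02 0.14 0.05 0" --pt "1 0.03 0.14 0.05 0" --pt "1 0.03 0.14 0.05 0"

```text
clock: 6.87
tool_pos: [0.5893, 0.0418, 0.2181]
tcp_rot: [0.107, 0.994, -0.001, 0.001]
force: [0.5, -13.3, 6.7]
finger_gap: 0.129
grip_force: 20.0
```

step_arm --pt "1 0.03 0.14 0.04 0" --pt "1 0.03 0.15 0.02 0" --pt "1 0.03 0.14 0.02 0" --pt "1 0.03 0.15 0.01 0" --pt "1 0.03 0.15 0.01 0"

```text
clock: 7.28
tool_pos: [0.5934, 0.0605, 0.2204]
tcp_rot: [0.108, 0.994, -0.001, 0.002]
force: [2.8, -12.0, 4.4]
finger_gap: 0.131
grip_force: 20.0
```

step_arm --pt "1 0.03 0.15 0 0" --pt "1 0.03 0.14 -0.02 0" --pt "1 0.03 0.15 -0.02 0" --pt "1 0.03 0.15 -0.02 0" --pt "1 0.03 0.14 -0.04 0"

```text
clock: 7.7
tool_pos: [0.5973, 0.0789, 0.2178]
tcp_rot: [0.107, 0.994, -0.001, 0.002]
force: [4.3, -10.7, 6.5]
finger_gap: 0.124
grip_force: 20.1
```

step_arm --pt "1 0.03 0.14 -0.04 0" --pt "1 0.03 0.14 -0.05 0" --pt "1 0.03 0.14 -0.06 0" --pt "1 0.03 0.13 -0.07 0" --pt "1 0.02 0.13 -0.07 0"

```text
clock: 8.12
tool_pos: [0.6008, 0.096, 0.2105]
tcp_rot: [0.108, 0.994, -0.001, 0.002]
force: [6.5, -9.9, 5.4]
finger_gap: 0.127
grip_force: 20.0
```

step_arm --pt "1 0.03 0.13 -0.08 0" --pt "1 0.02 0.12 -0.08 0" --pt "1 0.03 0.11 -0.1 0" --pt "1 0.02 0.12 -0.09 0" --pt "1 0.02 0.1 -0.11 0"

```text
clock: 8.53
tool_pos: [0.6038, 0.1107, 0.199]
tcp_rot: [0.108, 0.994, -0.001, 0.002]
force: [3.2, -6.4, 4.8]
finger_gap: 0.13
grip_force: 20.1
```

step_arm --pt "1 0.02 0.1 -0.11 0" --pt "1 0.02 0.1 -0.11 0" --pt "1 0.02 0.09 -0.12 0" --pt "1 0.02 0.08 -0.13 0" --pt "1 0.02 0.08 -0.13 0"

```text
clock: 8.95
tool_pos: [0.6064, 0.1221, 0.184]
tcp_rot: [0.108, 0.994, -0.0, 0.002]
force: [5.8, -6.5, 7.0]
finger_gap: 0.129
grip_force: 20.1
```

step_arm --pt "1 -0.02 -0.08 0.13 0" --pt "1 -0.02 -0.08 0.13 0" --pt "1 -0.02 -0.09 0.12 0" --pt "1 -0.02 -0.1 0.11 0" --pt "1 -0.02 -0.1 0.11 0"

```text
clock: 9.37
tool_pos: [0.6036, 0.1111, 0.1985]
tcp_rot: [0.108, 0.994, 0.0, 0.002]
force: [9.0, -0.2, -4.3]
finger_gap: 0.124
grip_force: 20.1
```

step_arm --pt "1 -0.02 -0.1 0.11 0" --pt "1 -0.02 -0.12 0.09 0" --pt "1 -0.03 -0.11 0.1 0" --pt "1 -0.02 -0.12 0.08 0" --pt "1 -0.03 -0.13 0.08 0"

```text
clock: 9.78
tool_pos: [0.6003, 0.0971, 0.2102]
tcp_rot: [0.108, 0.994, 0.0, 0.001]
force: [4.0, 4.9, 2.5]
finger_gap: 0.128
grip_force: 20.1
```

step_arm --pt "1 -0.02 -0.13 0.07 0" --pt "1 -0.03 -0.13 0.07 0" --pt "1 -0.03 -0.14 0.06 0" --pt "1 -0.03 -0.14 0.05 0" --pt "1 -0.03 -0.14 0.04 0"

```text
clock: 10.2
tool_pos: [0.5962, 0.0802, 0.2174]
tcp_rot: [0.108, 0.994, 0.0, 0.001]
force: [0.7, 5.4, 5.5]
finger_gap: 0.128
grip_force: 20.0
```

step_arm --pt "1 -0.03 -0.14 0.04 0" --pt "1 -0.03 -0.15 0.02 0" --pt "1 -0.03 -0.15 0.02 0" --pt "1 -0.03 -0.14 0.02 0" --pt "1 -0.03 -0.15 0 0"

```text
clock: 10.62
tool_pos: [0.5919, 0.0617, 0.2194]
tcp_rot: [0.108, 0.994, 0.0, -0.0]
force: [-2.0, 4.8, 1.6]
finger_gap: 0.128
grip_force: 20.0
```

step_arm --pt "1 -0.03 -0.15 -0.01 0" --pt "1 -0.03 -0.15 -0.01 0" --pt "1 -0.03 -0.14 -0.02 0" --pt "1 -0.03 -0.15 -0.02 0" --pt "1 -0.03 -0.14 -0.04 0"

```text
clock: 11.03
tool_pos: [0.5878, 0.0433, 0.2165]
tcp_rot: [0.108, 0.994, 0.0, -0.0]
force: [-3.2, 4.8, 1.6]
finger_gap: 0.129
grip_force: 20.0
```

step_arm --pt "1 -0.03 -0.14 -0.05 0" --pt "1 -0.03 -0.14 -0.05 0" --pt "1 -0.02 -0.14 -0.05 0" --pt "1 -0.03 -0.13 -0.07 0" --pt "1 -0.03 -0.13 -0.07 0"

```text
clock: 11.45
tool_pos: [0.5842, 0.0263, 0.2091]
tcp_rot: [0.108, 0.994, 0.0, -0.001]
force: [-2.4, 4.2, 2.6]
finger_gap: 0.131
grip_force: 20.0
```

step_arm --pt "1 -0.02 -0.12 -0.08 0" --pt "1 -0.03 -0.12 -0.09 0" --pt "1 -0.02 -0.12 -0.09 0" --pt "1 -0.03 -0.11 -0.1 0" --pt "1 -0.02 -0.11 -0.1 0"

```text
clock: 11.87
tool_pos: [0.5812, 0.0119, 0.1975]
tcp_rot: [0.108, 0.994, 0.0, -0.001]
force: [-3.1, 6.4, 1.6]
finger_gap: 0.133
grip_force: 20.0
```

step_arm --pt "1 -0.03 -0.1 -0.11 0" --pt "1 -0.02 -0.1 -0.12 0" --pt "1 -0.02 -0.09 -0.12 0" --pt "1 -0.01 -0.08 -0.12 0" --pt "1 -0.02 -0.08 -0.13 0"

```text
clock: 12.28
tool_pos: [0.5787, 0.0008, 0.1826]
tcp_rot: [0.108, 0.994, 0.0, -0.001]
force: [-2.8, 6.9, 3.0]
finger_gap: 0.13
grip_force: 19.9
```

```bash
cat > an.py <<'E'
from h import *
from scipy.optimize import least_squares
def an(D,show=1):
    yaw=np.radians(-12);R=[]
    for s,p,F in D:
        d=np.array(p)-HUB-[0,0,.006];y=-np.sin(yaw)*d[0]+np.cos(yaw)*d[1];a=np.arctan2(y,d[2])
        fy=-np.sin(yaw)*F[0]+np.cos(yaw)*F[1]
        T=-(fy*np.cos(a)-F[2]*np.sin(a))*.072;rad=fy*np.sin(a)+F[2]*np.cos(a)
        R.append((s,a,T,rad,np.hypot(y,d[2])))
    R=np.array(R)
    if show:
        for r in R:print(int(r[0]),round(np.degrees(r[1]),1),"T %.3f rad %.1f r %.4f"%tuple(r[2:]))
    return R
def fit(R,off=0):
    f=lambda p:p[0]*R[:,0]-p[1]*np.sin(R[:,1]+off+p[2])-R[:,2]
    for d0 in(0,2,4):
        S=least_squares(f,[.4,.25,d0],bounds=([.3,.15,-9],[.7,.35,9]),loss="soft_l1",f_scale=.05)
        print("f %.3f M %.3f delta %.1f deg cost %.4f"%(S.x[0],S.x[1],np.degrees(S.x[2])%360,S.cost))
D=[(-1,[.5832,.0187,.2042],[-.1,3.2,1.8]),(-1,[.5789,.0005,.1822],[-1.7,6.2,2.6]),
(1,[.5813,.0103,.1979],[-5.6,-17.4,5.4]),(1,[.585,.024,.2108],[-6.6,-22.4,15.5]),(1,[.5893,.0418,.2181],[.5,-13.3,6.7]),(1,[.5934,.0605,.2204],[2.8,-12,4.4]),(1,[.5973,.0789,.2178],[4.3,-10.7,6.5]),(1,[.6008,.096,.2105],[6.5,-9.9,5.4]),(1,[.6038,.1107,.199],[3.2,-6.4,4.8]),(1,[.6064,.1221,.184],[5.8,-6.5,7]),
(-1,[.6036,.1111,.1985],[9,-.2,-4.3]),(-1,[.6003,.0971,.2102],[4,4.9,2.5]),(-1,[.5962,.0802,.2174],[.7,5.4,5.5]),(-1,[.5919,.0617,.2194],[-2,4.8,1.6]),(-1,[.5878,.0433,.2165],[-3.2,4.8,1.6]),(-1,[.5842,.0263,.2091],[-2.4,4.2,2.6]),(-1,[.5812,.0119,.1975],[-3.1,6.4,1.6]),(-1,[.5787,.0008,.1826],[-2.8,6.9,3])]
E
python3 - <<'E'
from an import *
R=an(D);fit(R);fit(R[5:])
E
```

```text
-1 -37.4 T -0.257 rad -0.5 r 0.0732
-1 -60.2 T -0.367 rad -3.7 r 0.0728
1 -45.6 T 0.637 rad 16.8 r 0.0742
1 -31.0 T 0.863 rad 25.3 r 0.0756
1 -16.0 T 0.761 rad 10.0 r 0.0750
1 -1.1 T 0.797 rad 4.6 r 0.0744
1 13.6 T 0.780 rad 4.1 r 0.0739
1 28.3 T 0.713 rad 0.8 r 0.0733
1 43.2 T 0.530 rad -0.3 r 0.0727
1 58.3 T 0.624 rad -0.7 r 0.0723
-1 43.7 T -0.301 rad -2.0 r 0.0726
-1 29.1 T -0.266 rad 4.9 r 0.0735
-1 14.4 T -0.280 rad 6.7 r 0.0737
-1 -0.5 T -0.309 rad 1.6 r 0.0734
-1 -15.4 T -0.310 rad 0.5 r 0.0731
-1 -30.3 T -0.319 rad 0.4 r 0.0731
-1 -45.0 T -0.367 rad -2.8 r 0.0729
-1 -59.8 T -0.410 rad -3.8 r 0.0728
f 0.515 M 0.246 delta 271.2 deg cost 0.0179
f 0.515 M 0.246 delta 271.2 deg cost 0.0179
f 0.515 M 0.246 delta 271.2 deg cost 0.0179
f 0.510 M 0.233 delta 266.1 deg cost 0.0097
f 0.510 M 0.233 delta 266.1 deg cost 0.0097
f 0.510 M 0.233 delta 266.1 deg cost 0.0097
```

step_arm --pt "0 0 0 0 0" --pt "0 0 0 0 0" --pt "0 0 0 0 0" --pt "0 0 0 0 0" --pt "0 0 0 1 0" --pt "0 0 0 1 0" --pt "0 0 0 1 0" --pt "0 0.2 0.8 0.2 0" --pt "0 0.2 0.8 0 0" --pt "0 0.15 0.85 0 0" --pt "0 0 0 0 0" --pt "0 0 0 0 0"

```text
clock: 13.28
tool_pos: [0.593, 0.0624, 0.2628]
tcp_rot: [0.107, 0.994, -0.0, 0.0]
force: [-1.0, -0.2, -0.1]
finger_gap: 0.501
grip_force: 0.0
```

Run:
```python
from h import *
im=optics.snapshot("scene");cv2.imwrite("pics/s1.png",cv2.resize(im[120:320,220:470],None,fx=3,fy=3));print(marks("scene","dowel"))
o=robot.get_obs();print(o["tool_pos"],o["force"],o["clock"])
```

```text
[(0.88, [0.571, 0.006, 0.176])]
[0.59282461 0.06140709 0.26258131] [ 0.05899925 -0.6152934  -0.0833402 ] 13.3833
```

View pics/s1.png

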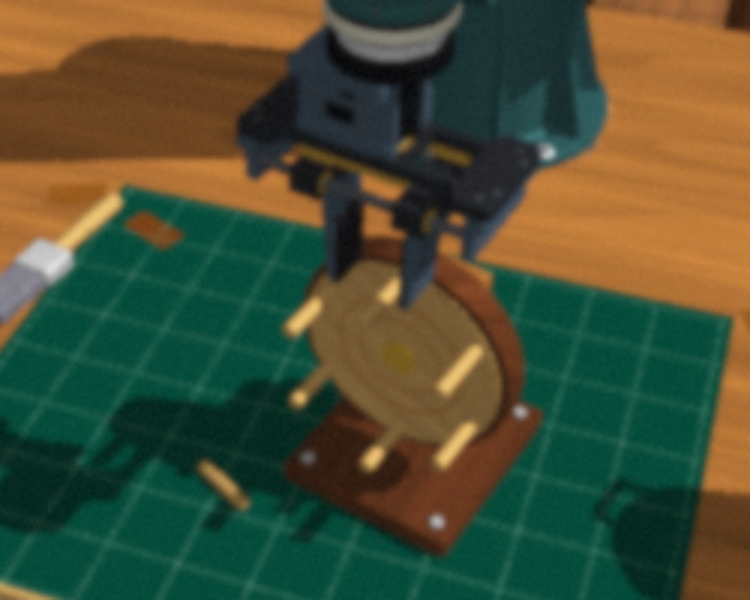

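Run:
```python
from h import *
for a in range(0,-60,-10):print(a,arc(a,a-10,4))
```

```text
0 [[-0.03, -0.12, -0.0], [-0.02, -0.13, -0.01], [-0.03, -0.12, -0.01], [-0.02, -0.12, -0.02]]
-10 [[-0.03, -0.12, -0.02], [-0.02, -0.12, -0.03], [-0.03, -0.12, -0.04], [-0.02, -0.11, -0.04]]
-20 [[-0.02, -0.11, -0.05], [-0.03, -0.12, -0.05], [-0.02, -0.11, -0.05], [-0.02, -0.11, -0.06]]
-30 [[-0.02, -0.11, -0.07], [-0.02, -0.1, -0.06], [-0.03, -0.1, -0.08], [-0.02, -0.09, -0.08]]
-40 [[-0.02, -0.09, -0.08], [-0.02, -0.09, -0.09], [-0.02, -0.09, -0.09], [-0.01, -0.08, -0.09]]
-50 [[-0.02, -0.08, -0.1], [-0.01, -0.07, -0.1], [-0.02, -0.07, -0.1], [-0.01, -0.06, -0.11]]
```

step_arm --newtons 10 --pt "0 0 0 -0.9 0" --pt "0 0 0 -0.9 0" --pt "0 0 0 0 0" --pt "1 0 0 0 0" --pt "1 0 0 0 0" --pt "1 0 0 0 0" --pt "1 0 0 0 0" --pt "1 0 0 0 0"

```text
clock: 14.05
tool_pos: [0.5934, 0.0615, 0.2187]
tcp_rot: [0.108, 0.994, -0.0, 0.001]
force: [-1.9, -6.6, 5.2]
finger_gap: 0.166
grip_force: 3.5
```

step_arm --pt "1 -0.03 -0.12 0 0" --pt "1 -0.02 -0.13 -0.01 0" --pt "1 -0.03 -0.12 -0.01 0" --pt "1 -0.02 -0.12 -0.02 0"

```text
clock: 14.38
tool_pos: [0.5905, 0.0495, 0.2169]
tcp_rot: [0.108, 0.994, 0.0, 0.0]
force: [-0.2, 4.0, 2.2]
finger_gap: 0.131
grip_force: 10.0
```

step_arm --pt "1 -0.03 -0.12 -0.02 0" --pt "1 -0.02 -0.12 -0.03 0" --pt "1 -0.03 -0.12 -0.04 0" --pt "1 -0.02 -0.11 -0.04 0"

```text
clock: 14.72
tool_pos: [0.5877, 0.0375, 0.2132]
tcp_rot: [0.108, 0.994, 0.0, -0.0]
force: [-0.7, 4.9, 1.7]
finger_gap: 0.132
grip_force: 10.0
```

step_arm --pt "1 -0.02 -0.11 -0.05 0" --pt "1 -0.03 -0.12 -0.05 0" --pt "1 -0.02 -0.11 -0.05 0" --pt "1 -0.02 -0.11 -0.06 0"

```text
clock: 15.05
tool_pos: [0.5853, 0.0264, 0.2079]
tcp_rot: [0.108, 0.994, 0.0, -0.0]
force: [-1.2, 5.3, 2.5]
finger_gap: 0.131
grip_force: 10.0
```

step_arm --pt "1 -0.02 -0.11 -0.07 0" --pt "1 -0.02 -0.1 -0.06 0" --pt "1 -0.03 -0.1 -0.08 0" --pt "1 -0.02 -0.09 -0.08 0"

```text
clock: 15.38
tool_pos: [0.5832, 0.0164, 0.2006]
tcp_rot: [0.108, 0.994, 0.0, -0.0]
force: [-0.7, 6.4, 3.1]
finger_gap: 0.131
grip_force: 10.0
```

step_arm --pt "1 -0.02 -0.09 -0.08 0" --pt "1 -0.02 -0.09 -0.09 0" --pt "1 -0.02 -0.09 -0.09 0" --pt "1 -0.01 -0.08 -0.09 0"

```text
clock: 15.72
tool_pos: [0.5813, 0.0077, 0.1918]
tcp_rot: [0.108, 0.994, 0.0, -0.0]
force: [-2.1, 6.4, 2.7]
finger_gap: 0.13
grip_force: 10.0
```

step_arm --pt "1 -0.02 -0.08 -0.1 0" --pt "1 -0.01 -0.07 -0.1 0" --pt "1 -0.02 -0.07 -0.1 0" --pt "1 -0.01 -0.06 -0.11 0"

```text
clock: 16.05
tool_pos: [0.58, 0.0009, 0.1817]
tcp_rot: [0.108, 0.994, 0.0, -0.0]
force: [-1.2, 7.1, 5.1]
finger_gap: 0.126
grip_force: 10.0
```

step_arm --pt "1 0.01 0.06 0.11 0" --pt "1 0.02 0.07 0.1 0" --pt "1 0.01 0.07 0.1 0" --pt "1 0.02 0.08 0.1 0"

```text
clock: 16.38
tool_pos: [0.5814, 0.0072, 0.1924]
tcp_rot: [0.108, 0.994, -0.001, -0.0]
force: [-3.4, -8.6, 0.4]
finger_gap: 0.129
grip_force: 10.0
```

step_arm --pt "1 0.01 0.08 0.09 0" --pt "1 0.02 0.09 0.09 0" --pt "1 0.02 0.09 0.09 0" --pt "1 0.02 0.09 0.08 0"

```text
clock: 16.72
tool_pos: [0.5835, 0.0152, 0.202]
tcp_rot: [0.107, 0.994, -0.001, -0.0]
force: [-6.9, -17.7, 11.9]
finger_gap: 0.133
grip_force: 10.0
```

step_arm --pt "1 0.02 0.09 0.08 0" --pt "1 0.03 0.1 0.08 0" --pt "1 0.02 0.1 0.06 0" --pt "1 0.02 0.11 0.07 0"

```text
clock: 17.05
tool_pos: [0.5862, 0.0252, 0.2097]
tcp_rot: [0.107, 0.994, -0.001, 0.001]
force: [-2.7, -14.3, 9.9]
finger_gap: 0.131
grip_force: 10.0
```

step_arm --pt "1 0.02 0.11 0.06 0" --pt "1 0.02 0.11 0.05 0" --pt "1 0.03 0.12 0.05 0" --pt "1 0.02 0.11 0.05 0"

```text
clock: 17.38
tool_pos: [0.589, 0.0369, 0.215]
tcp_rot: [0.108, 0.994, -0.001, 0.001]
force: [0.1, -10.4, 5.7]
finger_gap: 0.131
grip_force: 10.0
```

step_arm --pt "1 0.02 0.11 0.04 0" --pt "1 0.03 0.12 0.04 0" --pt "1 0.02 0.12 0.03 0" --pt "1 0.03 0.12 0.02 0"

```text
clock: 17.72
tool_pos: [0.5914, 0.0488, 0.2181]
tcp_rot: [0.108, 0.994, -0.001, 0.001]
force: [0.8, -8.9, 7.6]
finger_gap: 0.133
grip_force: 10.0
```

step_arm --pt "1 0.02 0.12 0.02 0" --pt "1 0.03 0.12 0.01 0" --pt "1 0.02 0.13 0.01 0" --pt "1 0.03 0.12 0 0"

```text
clock: 18.05
tool_pos: [0.594, 0.0612, 0.2191]
tcp_rot: [0.108, 0.994, -0.001, 0.001]
force: [1.8, -9.3, 5.5]
finger_gap: 0.131
grip_force: 10.0
```

```bash
cat >> an.py <<'E'
D2=[(-1,[.5905,.0495,.2169],[-.2,4,2.2]),(-1,[.5877,.0375,.2132],[-.7,4.9,1.7]),(-1,[.5853,.0264,.2079],[-1.2,5.3,2.5]),(-1,[.5832,.0164,.2006],[-.7,6.4,3.1]),(-1,[.5813,.0077,.1918],[-2.1,6.4,2.7]),(-1,[.58,.0009,.1817],[-1.2,7.1,5.1]),
(1,[.5814,.0072,.1924],[-3.4,-8.6,.4]),(1,[.5835,.0152,.202],[-6.9,-17.7,11.9]),(1,[.5862,.0252,.2097],[-2.7,-14.3,9.9]),(1,[.589,.0369,.215],[.1,-10.4,5.7]),(1,[.5914,.0488,.2181],[.8,-8.9,7.6]),(1,[.594,.0612,.2191],[1.8,-9.3,5.5])]
E
python3 - <<'E'
from an import *
R=an(D2);fit(R);fit(R[[0,1,2,3,4,5,8,9,10,11]])
E
```

```text
-1 -10.3 T -0.302 rad 1.5 r 0.0721
-1 -20.5 T -0.356 rad -0.0 r 0.0718
-1 -30.5 T -0.397 rad -0.4 r 0.0719
-1 -40.6 T -0.480 rad -1.6 r 0.0719
-1 -50.5 T -0.417 rad -2.8 r 0.0721
-1 -60.3 T -0.558 rad -3.3 r 0.0720
1 -50.4 T 0.396 rad 7.3 r 0.0728
1 -40.5 T 0.470 rad 21.2 r 0.0736
1 -30.5 T 0.541 rad 15.9 r 0.0739
1 -20.3 T 0.544 rad 8.9 r 0.0735
1 -10.5 T 0.505 rad 9.0 r 0.0733
1 -0.5 T 0.624 rad 5.6 r 0.0731
f 0.477 M 0.150 delta 1.2 deg cost 0.0360
f 0.449 M 0.254 delta 221.9 deg cost 0.0060
f 0.449 M 0.254 delta 221.9 deg cost 0.0060
f 0.495 M 0.150 delta 354.3 deg cost 0.0240
f 0.495 M 0.150 delta 354.3 deg cost 0.0240
f 0.449 M 0.249 delta 222.4 deg cost 0.0057
```

step_arm --newtons 8 --pt "0 0 0 0 0" --pt "0 0 0 0 0" --pt "0 0 0 0 0" --pt "0 0 0 0 0" --pt "0 0 0 1 0" --pt "0 0 0 0.9 0" --pt "0 0.17 0.8 0 0" --pt "0 0.17 0.8 0 0" --pt "0 0.17 0.84 0 0" --pt "0 0 0 0 0" --pt "0 0 0 0 0"

```text
clock: 18.97
tool_pos: [0.6056, 0.1234, 0.265]
tcp_rot: [0.107, 0.994, -0.0, -0.0]
force: [0.4, -0.5, -0.1]
finger_gap: 0.499
grip_force: 0.0
```

```bash
python3 - <<'E'
from h import *
print(robot.get_obs()["tool_pos"],pt(.05,60,-12)+[0,0,.006])
for a in range(60,-20,-10):print(a,arc(a,a-10,4))
E
cat > rec.py <<'E'
from h import *
import sys,json
o=robot.get_obs();json.dump
open("log.txt","a").write(json.dumps([int(sys.argv[1]),o["tool_pos"].tolist(),o["force"].tolist(),o["torque"].tolist()])+"\n")
E
```

```text
[0.60560003 0.12340594 0.265     ] [0.60587147 0.12309566 0.182     ]
60 [[-0.01, -0.06, 0.11], [-0.02, -0.07, 0.1], [-0.01, -0.07, 0.1], [-0.02, -0.08, 0.1]]
50 [[-0.02, -0.08, 0.09], [-0.02, -0.09, 0.1], [-0.01, -0.08, 0.08], [-0.02, -0.1, 0.08]]
40 [[-0.02, -0.1, 0.08], [-0.02, -0.09, 0.07], [-0.02, -0.11, 0.07], [-0.03, -0.1, 0.07]]
30 [[-0.02, -0.11, 0.06], [-0.03, -0.11, 0.06], [-0.02, -0.11, 0.05], [-0.02, -0.12, 0.04]]
20 [[-0.02, -0.12, 0.04], [-0.03, -0.11, 0.04], [-0.03, -0.12, 0.03], [-0.02, -0.12, 0.02]]
10 [[-0.03, -0.12, 0.02], [-0.02, -0.12, 0.01], [-0.03, -0.13, 0.01], [-0.02, -0.12, 0.0]]
0 [[-0.03, -0.12, -0.0], [-0.02, -0.13, -0.01], [-0.03, -0.12, -0.01], [-0.02, -0.12, -0.02]]
-10 [[-0.03, -0.12, -0.02], [-0.02, -0.12, -0.03], [-0.03, -0.12, -0.04], [-0.02, -0.11, -0.04]]
```

step_arm --newtons 8 --pt "0 0 0 -0.9 0" --pt "0 0 0 -0.9 0" --pt "0 0 0 -0.9 0" --pt "0 0 0 -0.62 0" --pt "0 0 0 0 0" --pt "1 0 0 0 0" --pt "1 0 0 0 0" --pt "1 0 0 0 0" --pt "1 0 0 0 0" --pt "1 0 0 0 0" --pt "1 0 0 0 0" --pt "1 0 0 0 0"

```text
clock: 19.97
tool_pos: [0.6062, 0.1233, 0.183]
tcp_rot: [0.108, 0.994, 0.001, 0.001]
force: [-0.0, 5.2, 5.5]
finger_gap: 0.129
grip_force: 8.0
```

step_arm --pt "1 -0.01 -0.06 0.11 0" --pt "1 -0.02 -0.07 0.1 0" --pt "1 -0.01 -0.07 0.1 0" --pt "1 -0.02 -0.08 0.1 0"

```text
clock: 20.3
tool_pos: [0.6046, 0.1167, 0.1931]
tcp_rot: [0.108, 0.994, 0.001, 0.0]
force: [0.1, 10.7, 3.6]
finger_gap: 0.134
grip_force: 8.0
```

```bash
python3 rec.py -1
```

step_arm --pt "1 -0.02 -0.08 0.09 0" --pt "1 -0.02 -0.09 0.1 0" --pt "1 -0.01 -0.08 0.08 0" --pt "1 -0.02 -0.1 0.08 0"

```text
clock: 20.63
tool_pos: [0.6029, 0.1083, 0.2023]
tcp_rot: [0.108, 0.994, 0.001, 0.001]
force: [-1.4, 13.7, 7.7]
finger_gap: 0.129
grip_force: 8.0
```

```bash
python3 rec.py -1
```

step_arm --pt "1 -0.02 -0.1 0.08 0" --pt "1 -0.02 -0.09 0.07 0" --pt "1 -0.02 -0.11 0.07 0" --pt "1 -0.03 -0.1 0.07 0"

```text
clock: 20.97
tool_pos: [0.601, 0.098, 0.2096]
tcp_rot: [0.108, 0.994, 0.001, 0.001]
force: [0.7, 10.8, 6.8]
finger_gap: 0.131
grip_force: 8.0
```

```bash
python3 rec.py -1
```

step_arm --pt "1 -0.02 -0.11 0.06 0" --pt "1 -0.03 -0.11 0.06 0" --pt "1 -0.02 -0.11 0.05 0" --pt "1 -0.02 -0.12 0.04 0"

```text
clock: 21.3
tool_pos: [0.5986, 0.0865, 0.2147]
tcp_rot: [0.108, 0.994, 0.001, 0.001]
force: [-1.1, 9.0, 6.0]
finger_gap: 0.134
grip_force: 8.0
```

```bash
python3 rec.py -1
```

step_arm --pt "1 -0.02 -0.12 0.04 0" --pt "1 -0.03 -0.11 0.04 0" --pt "1 -0.03 -0.12 0.03 0" --pt "1 -0.02 -0.12 0.02 0"

```text
clock: 21.63
tool_pos: [0.5959, 0.0746, 0.2178]
tcp_rot: [0.108, 0.994, 0.001, 0.001]
force: [-0.9, 7.5, 4.6]
finger_gap: 0.133
grip_force: 8.0
```

```bash
python3 rec.py -1
```

step_arm --pt "1 -0.03 -0.12 0.02 0" --pt "1 -0.02 -0.12 0.01 0" --pt "1 -0.03 -0.13 0.01 0" --pt "1 -0.02 -0.12 0 0"

```text
clock: 21.97
tool_pos: [0.5932, 0.0623, 0.2186]
tcp_rot: [0.108, 0.994, 0.001, 0.0]
force: [-0.2, 6.8, 4.8]
finger_gap: 0.135
grip_force: 8.0
```

```bash
python3 rec.py -1
```

step_arm --pt "1 -0.03 -0.12 0 0" --pt "1 -0.02 -0.13 -0.01 0" --pt "1 -0.03 -0.12 -0.01 0" --pt "1 -0.02 -0.12 -0.02 0"

```text
clock: 22.3
tool_pos: [0.5906, 0.05, 0.2175]
tcp_rot: [0.108, 0.994, 0.001, 0.0]
force: [-0.6, 7.6, 3.0]
finger_gap: 0.135
grip_force: 8.0
```

```bash
python3 rec.py -1
```

step_arm --pt "1 -0.03 -0.12 -0.02 0" --pt "1 -0.02 -0.12 -0.03 0" --pt "1 -0.03 -0.12 -0.04 0" --pt "1 -0.02 -0.11 -0.04 0"

```text
clock: 22.63
tool_pos: [0.5882, 0.0382, 0.2142]
tcp_rot: [0.108, 0.994, 0.001, 0.0]
force: [0.0, 7.0, 4.0]
finger_gap: 0.134
grip_force: 8.0
```

```bash
python3 rec.py -1
```

```text
(no output)
```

Now back, from -20° to 60°.

step_arm --pt "1 0.02 0.11 0.04 0" --pt "1 0.03 0.12 0.04 0" --pt "1 0.02 0.12 0.03 0" --pt "1 0.03 0.12 0.02 0"

```text
clock: 22.97
tool_pos: [0.5908, 0.0495, 0.2174]
tcp_rot: [0.108, 0.994, -0.0, 0.0]
force: [-0.4, -5.2, 3.1]
finger_gap: 0.131
grip_force: 8.0
```

```bash
python3 rec.py 1
```

step_arm --pt "1 0.02 0.12 0.02 0" --pt "1 0.03 0.12 0.01 0" --pt "1 0.02 0.13 0.01 0" --pt "1 0.03 0.12 0 0"

```text
clock: 23.3
tool_pos: [0.5935, 0.0618, 0.2185]
tcp_rot: [0.108, 0.994, -0.0, 0.001]
force: [0.5, -6.0, 3.6]
finger_gap: 0.129
grip_force: 8.0
```

```bash
python3 rec.py 1
```

step_arm --pt "1 0.02 0.12 0 0" --pt "1 0.03 0.13 -0.01 0" --pt "1 0.02 0.12 -0.01 0" --pt "1 0.03 0.12 -0.02 0"

```text
clock: 23.63
tool_pos: [0.596, 0.074, 0.2175]
tcp_rot: [0.108, 0.994, -0.0, 0.001]
force: [1.4, -5.7, 3.4]
finger_gap: 0.131
grip_force: 8.0
```

```bash
python3 rec.py 1
```

step_arm --pt "1 0.02 0.12 -0.02 0" --pt "1 0.03 0.12 -0.03 0" --pt "1 0.03 0.11 -0.04 0" --pt "1 0.02 0.12 -0.04 0"

```text
clock: 23.97
tool_pos: [0.5986, 0.0858, 0.2142]
tcp_rot: [0.108, 0.994, -0.0, 0.001]
force: [1.8, -5.3, 2.2]
finger_gap: 0.131
grip_force: 8.0
```

```bash
python3 rec.py 1
```

step_arm --pt "1 0.02 0.12 -0.04 0" --pt "1 0.02 0.11 -0.05 0" --pt "1 0.03 0.11 -0.06 0" --pt "1 0.02 0.11 -0.06 0"

```text
clock: 24.3
tool_pos: [0.6008, 0.097, 0.209]
tcp_rot: [0.108, 0.994, -0.0, 0.001]
force: [1.8, -6.1, 4.5]
finger_gap: 0.133
grip_force: 8.0
```

```bash
python3 rec.py 1
```

step_arm --pt "1 0.03 0.1 -0.07 0" --pt "1 0.02 0.11 -0.07 0" --pt "1 0.02 0.09 -0.07 0" --pt "1 0.02 0.1 -0.08 0"

```text
clock: 24.63
tool_pos: [0.603, 0.1069, 0.2017]
tcp_rot: [0.108, 0.994, -0.0, 0.001]
force: [1.5, -5.6, 3.6]
finger_gap: 0.133
grip_force: 8.0
```

```bash
python3 rec.py 1
```

step_arm --pt "1 0.02 0.1 -0.08 0" --pt "1 0.01 0.08 -0.08 0" --pt "1 0.02 0.09 -0.1 0" --pt "1 0.02 0.08 -0.09 0"

```text
clock: 24.97
tool_pos: [0.6048, 0.1157, 0.1929]
tcp_rot: [0.108, 0.994, -0.0, 0.001]
force: [1.2, -7.0, 3.6]
finger_gap: 0.134
grip_force: 8.0
```

```bash
python3 rec.py 1
```

step_arm --pt "1 0.02 0.08 -0.1 0" --pt "1 0.01 0.07 -0.1 0" --pt "1 0.02 0.07 -0.1 0" --pt "1 0.01 0.06 -0.11 0"

```text
clock: 25.3
tool_pos: [0.6063, 0.1227, 0.1827]
tcp_rot: [0.108, 0.994, -0.0, 0.001]
force: [1.0, -6.6, 5.5]
finger_gap: 0.134
grip_force: 8.0
```

```bash
python3 rec.py 1
python3 - <<'E'
from an import *
import json
L=[json.loads(l) for l in open("log.txt")]
R=an([l[:3] for l in L])
y=np.radians(-12);u=np.array([np.cos(y),np.sin(y),0]);tv=np.array([-np.sin(y),np.cos(y),0])
F=np.array([l[2] for l in L]);T=np.array([l[3] for l in L])@u;fy=F@tv
# T = -rz*fy + ry*fz + twist(sign)
A=np.c_[fy,F[:,2],R[:,0]];c=np.linalg.lstsq(A,T,rcond=None);print(c[0],np.round(T-A@c[0],3))
fit(R)
R2=R.copy();
for lev in(c[0][0],):
    R2[:,2]-=T-A[:,:1]@[lev]-0*fy
print("twist corr");print(np.round(R2[:,2],3));fit(R2)
E
```

```text
-1 49.8 T -0.292 rad 10.3 r 0.0731
-1 40.1 T -0.368 rad 14.3 r 0.0735
-1 30.1 T -0.422 rad 11.3 r 0.0735
-1 20.1 T -0.432 rad 8.5 r 0.0732
-1 10.2 T -0.447 rad 5.8 r 0.0729
-1 0.2 T -0.477 rad 4.8 r 0.0726
-1 -9.8 T -0.558 rad 1.8 r 0.0726
-1 -19.7 T -0.564 rad 1.5 r 0.0724
1 -10.2 T 0.329 rad 4.0 r 0.0726
1 -0.2 T 0.416 rad 3.6 r 0.0725
1 9.8 T 0.414 rad 2.4 r 0.0726
1 19.6 T 0.383 rad 0.5 r 0.0724
1 29.6 T 0.509 rad 1.1 r 0.0724
1 39.5 T 0.452 rad -0.5 r 0.0722
1 49.5 T 0.507 rad -2.7 r 0.0722
1 59.4 T 0.570 rad -2.6 r 0.0721
[ 0.15380351  0.01292475 -0.18756886] [ 0.076  0.031 -0.048 -0.005  0.015 -0.002 -0.098  0.004  0.019  0.135
 -0.014 -0.068 -0.027 -0.15   0.021  0.059]
f 0.454 M 0.150 delta 340.6 deg cost 0.0628
f 0.454 M 0.150 delta 340.6 deg cost 0.0628
f 0.454 M 0.150 delta 340.6 deg cost 0.0628
twist corr
[-0.602 -0.686 -0.651 -0.691 -0.708 -0.724 -0.688 -0.807  0.458  0.422
  0.572  0.61   0.666  0.743  0.628  0.628]
f 0.665 M 0.150 delta 5.6 deg cost 0.0558
f 0.631 M 0.161 delta 140.0 deg cost 0.0156
f 0.631 M 0.161 delta 140.0 deg cost 0.0156
```

Run:
```python
from an import *
import json
L=[json.loads(l)[:3] for l in open("log.txt")]
Rs=[an(D,0),an(D2,0),an(L,0)]
for k,R in enumerate(Rs): R[:,1]+=np.radians([120,60,0][k])
def run(idx,ex=lambda R:np.ones(len(R),bool)):
    def f(p):
        return np.concatenate([((p[2+i]*R[:,0]-p[0]*np.sin(R[:,1]+np.pi-p[1])-R[:,2]))[ex(R)] for i,R in ((i,Rs[i]) for i in idx)])
    best=min((least_squares(f,[.25,d,.45,.45,.45],bounds=([.2,-9,.3,.3,.3],[.31,9,.7,.7,.7]),loss="soft_l1",f_scale=.05) for d in(0,1,-1,3)),key=lambda s:s.cost)
    print(idx,"M %.3f c0 %.1f"%(best.x[0],np.degrees(best.x[1])),np.round(best.x[2:],3),round(best.cost,4))
lo=lambda R:np.abs(R[:,3])<9.5
for i in([0],[1],[2],[0,1,2],[1,2]):run(i);run(i,lo)
```

```text
[0] M 0.246 c0 -331.2 [0.515 0.45  0.45 ] 0.0179
[0] M 0.240 c0 -330.1 [0.51 0.45 0.45] 0.0119
[1] M 0.254 c0 18.1 [0.326 0.449 0.45 ] 0.006
[1] M 0.264 c0 20.5 [0.587 0.44  0.45 ] 0.0047
[2] M 0.200 c0 19.5 [0.45  0.45  0.431] 0.0061
[2] M 0.200 c0 19.3 [0.698 0.45  0.431] 0.0051
[0, 1, 2] M 0.239 c0 19.9 [0.524 0.449 0.427] 0.0342
[0, 1, 2] M 0.239 c0 20.3 [0.523 0.44  0.423] 0.0254
[1, 2] M 0.216 c0 17.9 [0.408 0.45  0.431] 0.0133
[1, 2] M 0.216 c0 18.5 [0.528 0.442 0.428] 0.0109
```

step_arm --pt "1 -0.01 -0.06 0.11 0" --pt "1 -0.02 -0.07 0.1 0" --pt "1 -0.01 -0.07 0.1 0" --pt "1 -0.02 -0.08 0.1 0" --pt "1 -0.02 -0.08 0.09 0" --pt "1 -0.02 -0.09 0.1 0" --pt "1 -0.01 -0.08 0.08 0" --pt "1 -0.02 -0.1 0.08 0" --pt "1 -0.02 -0.1 0.08 0" --pt "1 -0.02 -0.09 0.07 0" --pt "1 -0.02 -0.11 0.07 0" --pt "1 -0.03 -0.1 0.07 0"

```text
clock: 26.3
tool_pos: [0.6003, 0.0978, 0.2093]
tcp_rot: [0.108, 0.994, 0.001, 0.0]
force: [1.5, 9.3, 5.4]
finger_gap: 0.132
grip_force: 8.0
```

step_arm --newtons 25 --pt "1 -0.02 -0.11 0.06 0" --pt "1 -0.03 -0.11 0.06 0" --pt "1 -0.02 -0.11 0.05 0" --pt "1 -0.02 -0.12 0.04 0" --pt "1 0 0 0 0" --pt "1 0 0 0 0" --pt "1 0 0 0 0" --pt "1 0 0 0 0" --pt "1 0 0 0 0" --pt "1 0 0 0 0"

```text
clock: 27.13
tool_pos: [0.5977, 0.0865, 0.2148]
tcp_rot: [0.108, 0.994, 0.001, -0.0]
force: [-5.2, 6.6, 11.1]
finger_gap: 0.124
grip_force: 25.1
```

Run:
```python
from an import *
o=robot.get_obs();an([(1,o["tool_pos"],o["force"])])
im=optics.snapshot("scene");cv2.imwrite("pics/s2.png",cv2.resize(im[120:320,220:470],None,fx=3,fy=3))
for t in("basket","pinecone","glue","tape","seedjar","brush","hangring","sparedowel"):print(t,marks("scene",t)[:1])
```

```text
1 19.9 T -0.094 rad 12.3 r 0.0731
basket [(0.96, [0.525, 0.434, 0.001])]
pinecone [(0.82, [0.689, 0.316, 0.002])]
glue [(0.67, [0.592, -0.424, -0.004])]
tape [(0.66, [0.467, -0.416, -0.001])]
seedjar [(0.79, [0.718, -0.308, 0.0])]
brush [(0.97, [0.408, -0.322, 0.002])]
hangring [(0.44, [0.676, 0.178, 0.002])]
sparedowel [(0.42, [0.616, -0.053, 0.003])]
```

View pics/s2.png

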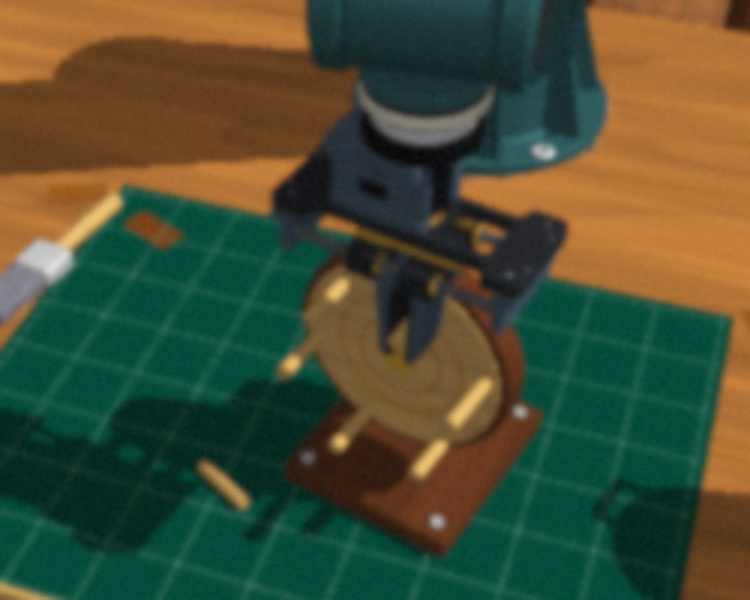

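The dowel is held between the fingers at about (405,330), the wheel sits at the angle I worked out, and the loose things haven't moved. I'm handing the job in.

```bash
python3 -c "
from station import ticket
print(ticket.close_job())"
```

```text
the job is handed in; nothing more can be done
None
```

I handed the job in at about 27 s of robot time. By my effort fits the heavy side is straight down to within about 5–10° (18° allowed), a dowel is gripped at 25 N, and the loose things look unmoved; the hand-in returned no verdict.

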